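Centre-punch the drill spot of a brass label-holder blank

TASK

Take the spring-loaded centre punch out of its wooden block, put its point down the jig's guide hole nearest the rounded end of the brass blank, and press straight down until you feel the hidden spring snap; stop there and do not ram the punch against its end stop. Punch nowhere else, leave the other things on the desk where they are, and put the punch back upright in its block.

Things in the scene. Friction and masses are not known exactly. Their poses are not given: they have to be found in the camera images.
- punch: Automatic centre punch of steel, 0.2 to 0.3 kg, upright with its barrel in the block's hole. Origin: centre of the flange's underside; z runs up the handle. Flange 24 mm across, z 0 to 4 mm. Handle: square 18 x 18 mm, sides along x and y, z 4 to 58 mm, grip it there; cap 15 mm across up to z 66 mm. Barrel 13 mm across, down to z -36 mm.
- barrel_end (a point): Centre of the lower end of the punch's barrel, on its axis, 36 mm below the punch's origin. Below it stands out the nose, 6 mm across with a cone point: it is screwed in more or less far and reaches 18 to 36 mm beyond this end (how far is not known in advance).
- striker (a point): Point on the axis inside the punch, never visible: 20 mm above its origin, higher by as much as the nose is pushed in. Pushing the nose in takes 2 N at first, rising to 8 to 10 N at 6 mm; then the spring snaps and it falls within 1.5 mm to 2 or 3 N; hard stop at 9 mm. Snapped = 7 mm or more. Lifted off, the nose comes out again by itself.
- stand: Wooden block 64 x 64 x 80 mm, fixed, origin at the centre of its underside. The punch stands in its hole.
- stand_hole0 (a point): centre of the mouth of the block's through hole, at the block's top face (80 mm high); hole 17 mm across with a 3 mm chamfer. The punch's flange rests on this face, so its origin is then here.
- jig: Marking jig, fixed: a dark wooden base 150 x 76 x 12 mm, on it a brass blank 3 mm thick, clamped under a steel template 84 x 62 x 6 mm (top 21 mm above the table) with two guide holes on its long centre line, at x = +22 and -22 mm. Origin: under the template's centre, at table height; x points along the jig to the brass blank's rounded end, which sticks out from under the template by 23 mm.
- mark (a point): the spot to punch: top of the brass (15 mm above the table) at the centre of the guide hole nearest the rounded end. The guide hole is 9 mm across and 6 mm deep, with a 2 mm chamfer at its mouth; the brass is rigid.
- other_hole (a point): the same spot in the other guide hole: do not punch here
- tweezers: flat steel tweezers 124 x 14 x 8 mm, lying loose, a bystander; origin at the centre of the underside
- eraser: white eraser 22 x 56 x 12 mm, a bystander; origin at the centre of the underside
- wax_block: block of wax 56 x 38 x 20 mm, a bystander; origin at the centre of the underside
- binder_clip: black binder clip 34 x 32 x 41 mm, standing, a bystander; origin at the centre of the underside
- thread_spool: spool of thread 34 mm across, 46 mm high, standing, a bystander; origin at the centre of the underside
Things that resemble listed ones, but are neither listed nor needed, are in the scene too. Leave any orange or red look-alike of the punch alone.

How it is judged:
By the outcome, as a careful person would: the job done as asked, in the order asked, and still so for the second after the job is handed in, with the robot touching nothing.
It also fails if it takes over 56 s, if anything falls off the work surface, if the arm or the gripper's body presses on something with over 40 N, if the wrist force passes 120 N, or if a joint passes its speed limit or range.

ROBOT

A 6-joint arm with a two-finger parallel gripper is mounted at the origin on the work surface; the furniture and walls round the work are solid. World frame = base frame: x ahead of the robot, y to its left, z up, the work surface at z = 0. Lengths are in m, angles in rad, forces in N, time in s.
With the tool pointing down it reaches from about 0.25 to 0.8 m from the base axis. Payload 3.9 kg.
Tool frame: the origin (TCP) lies midway between the tips of the shut fingers; the grasp point (between the pads) lies 19 mm behind it; z points along the fingers, y is the line along which they close (so a half turn about z gives the same grasp; the last joint's range is limited). The gripper opens to 85 mm and grips with 20 to 120 N. Pads are 22 mm wide; open, the fingers measure 114 mm over their backs; the gripper's body (76 mm by 85 mm) begins 54 mm behind the grasp point. The pads swing forward as they close: fully open they stand 13 mm farther back than shut.
Start: joints at [1.246, 0.26, -0.138, 1.173, 0, 1.571], TCP at [0.168, 0.498, 0.231] pointing down, gripper open.
Joint ranges: [-2.78, 2.78], [-0.83, 1.72], [-1.28, 1.37], [-1.9, 2.12], [-1.57, 1.48], [-3.14, 3.14]. Speed limits (rad/s): [2.57, 2.57, 3.14, 3.14, 3.14, 3.14].

INTERFACE

Orientations are given as [roll, pitch, yaw] about the fixed x, y, z axes, in that order (R = Rz(yaw) Ry(pitch) Rx(roll)).
In Python, from bench import readout, cams, job gives the robot as it stands.
- The arm moves only by the tool move_arm, never from a script. Its arguments are lists of equal length, an entry for each row: "linear": the shift along the tool's x, y, z in mm, a list of three; "roll": the turn about the tool's z in degrees; "jaw": the opening in per cent of the stroke, from 0 (shut) to 100 (fully open). In form: {"linear": [[dx, dy, dz], ...], "roll": [roll, ...], "jaw": [jaw, ...]}. A call has 1 to 8 rows; each row shifts and turns the commanded pose from where the row before left it, along the tool's axes as they then stand; what a row does not reach is not made up. A row lasts 1/12 s, in which the tool goes at most 41.7 mm and 7.16 degrees, less where a joint would pass 70% of its speed; a pose out of reach is approached as far as the arm can. A call is refused whole if a number of a shift passes 41.7 or a number of a turn 7.16, either way. A call with a gripper value outside its range is refused whole. The fingers move at their own pace and stop on an object; "force" is the grip in N (left out, the last holds). Time passes only in rows, so rows that do not move let the fingers close. It gives the time, the measured TCP pose, the force and the opening at its end, in the units of the state.
- readout.sense(): the state, without advancing time (a new reading comes with each control period).
- cams.camera(name): name is "side" or "top"; returns (picture, depth): 400x640x3 uint8, blue, green, red; 400x640 float32, m along the optical axis (not along the pixel's ray), 0 where there is no reading.
- cams.calibration(name): a dict with "fx", "fy", "cx", "cy" (pixels), "eye" and "rotation" of the camera in the world. Camera axes: x right, y up, looking along -z (the intrinsics and any distortion apply to the point x, -y, -z); pixel columns grow to the right and rows downward; lengths in m; the calibration is good to about 2 mm. A picture is of the moment at which its call begins. calibration takes no time and is no camera call.
- job.hand_in(): hands the job in, once; it reports no verdict.
The state is a dict: "clock": time; "q": joint angles; "joint_vel": joint speeds; "tau": joint torques, N m; "eef_pos": TCP position; "ee_rot": TCP orientation; "force": force on the tool from outside, world axes, zero at the start; "torque": the same for the moment, N m; "grip_width": opening from 0.0 (shut) to 1.0 (fully open).
Only numpy, scipy, OpenCV 4.12 (cv2) and the standard library are available. Lean on these libraries where they do the work, as an engineer would, in place of code of your own. Each camera call takes 0.05 s, during which the arm holds its last target. There are 200 camera calls.

## Working session

There is one attempt and no reset: what is moved stays moved. The work goes in short steps, Python scripts to look and compute and a tool call to move; the robot and the scene stay as the last step left them, time stands still between calls to the robot, and variables do not carry over. Pictures are saved under pics/ and viewed, on a budget of 10 in all, crops included, one or two more only if the job needs it, and the job is handed in when it is done.

Besides the shell and the picture viewer there is one more tool, called after ">>>" as name(argument=value, ...), one argument or row to a line, values as JSON. move_arm: Moves the arm, as the interface text tells. Its arguments: {"type":"object","properties":{"linear":{"type":"array","items":{"type":"array","items":{"type":"number"}}},"roll":{"type":"array","items":{"type":"number"}},"jaw":{"type":"array","items":{"type":"number"}},"force":{"type":"number"}},"required":["linear","roll","jaw"]}

```bash
mkdir -p pics; cat > h.py <<'E'
import numpy as np, cv2
from bench import readout, cams, job
def grab(n):
    im,d=cams.camera(n); np.savez(f'{n}.npz',im=im,d=d); return im,d
def ray(n,u,v):
    c=cams.calibration(n); R=np.array(c['rotation'])
    return np.array(c['eye']), R@np.array([(u-c['cx'])/c['fx'],-(v-c['cy'])/c['fy'],-1.])
def plane(n,u,v,z):
    e,r=ray(n,u,v); return e+r*(z-e[2])/r[2]
def deproj(n,u,v,d):
    e,r=ray(n,u,v); return e+r*d
def proj(n,p):
    c=cams.calibration(n); R=np.array(c['rotation']); q=R.T@(np.array(p)-np.array(c['eye']))
    return c['cx']+c['fx']*q[0]/-q[2], c['cy']-c['fy']*q[1]/-q[2]
E
python3 - <<'E'
from h import *
for n in('top','side'):
    im,d=grab(n); cv2.imwrite(f'pics/{n}1.png',im); print(cams.calibration(n))
print(readout.sense())
E
```

```text
{'fx': 442.76586097774305, 'fy': 442.76586097774305, 'cx': 325.53696335870654, 'cy': 206.94448675646643, 'eye': array([ 0.40928864, -0.00808476,  1.30237843]), 'rotation': array([ 0.05793695,  0.01759822, -1.59456978])}
{'fx': 465.61285184293854, 'fy': 465.61285184293854, 'cx': 320.775920226098, 'cy': 194.2287766952093, 'eye': array([ 0.03409258, -0.78643265,  0.90708645]), 'rotation': array([ 0.83310362,  0.0047427 , -0.52369154])}
{'clock': 0.1, 'q': array([ 1.24598606e+00,  2.60586307e-01, -1.39253750e-01,  1.17270555e+00,
       -3.76220131e-05,  1.57079300e+00]), 'joint_vel': array([ 0.00020857, -0.00145733,  0.003431  ,  0.00043648,  0.00093696,
        0.00077109]), 'tau': array([ 4.20066199e-04, -4.06510055e+01,  2.54526794e+01,  1.00405762e-02,
        6.65107700e-05,  8.79089100e-06]), 'eef_pos': array([0.16735559, 0.49695496, 0.23055975]), 'ee_rot': array([-3.13984337e+00,  3.76161316e-05,  2.81678578e+00]), 'force': array([-0.10230818, -0.10935516, -0.67216701]), 'torque': array([ 0.00037092, -0.00425998, -0.03187862]), 'grip_width': 1.0026675361275603}
```

View pics/top1.png

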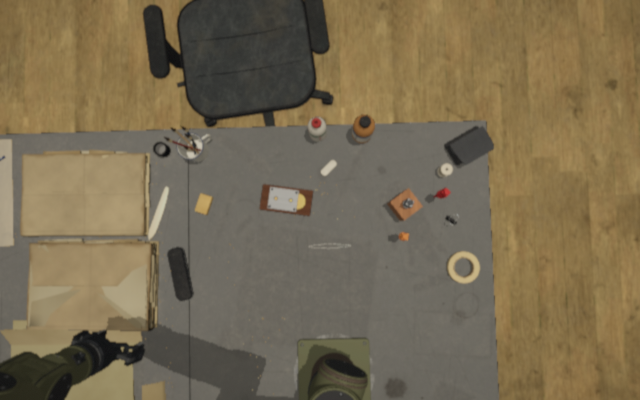

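View pics/side1.png

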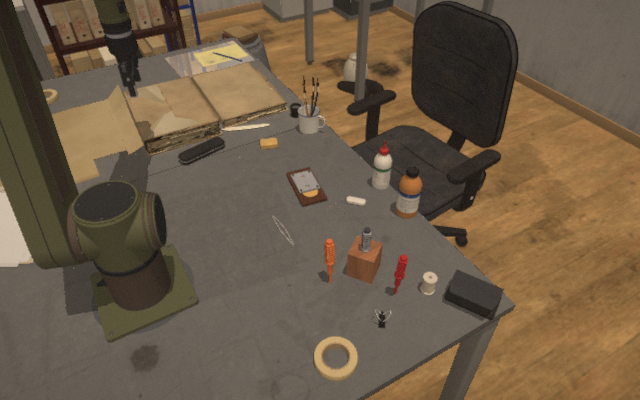

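The top view shows the wooden block with the grey punch at (407,204). The orange and red look-alikes are at (404,237) and (443,193). The jig is at (287,200), and the brass rounded end faces right at (301,201). The side view has the block at (364,258) with the grey punch at (367,240). The grey one standing in the block fits the description, and I'll confirm it in an enlarged crop.

```bash
sed -i 's/^import numpy.*/&\nfrom scipy.spatial.transform import Rotation as Ro/; s/R=np.array(c\[.rotation.\])/R=Ro.from_euler("xyz",c["rotation"]).as_matrix()/' h.py
python3 - <<'E'
from h import *
T=np.load('top.npz');S=np.load('side.npz')
def cr(im,u,v,w,h,k): return cv2.resize(im[v-h:v+h,u-w:u+w],None,fx=k,fy=k,interpolation=cv2.INTER_CUBIC)
a=np.hstack([cr(T['im'],287,200,33,25,6),cr(T['im'],407,204,33,25,6)])
b=np.hstack([cr(S['im'],306,186,33,25,6),cr(S['im'],366,250,33,25,6)])
cv2.imwrite('pics/c1.png',np.vstack([a,b]))
for n,u,v in(('top',287,200),('top',301,201),('top',407,204),('top',400,212),('side',367,231),('side',306,186)):
    d=np.load(n+'.npz')['d'][v,u]; print(n,u,v,d,deproj(n,u,v,d).round(4))
# template and base masks in top: print rects
im=T['im'];hsv=cv2.cvtColor(im,cv2.COLOR_BGR2HSV)
print(hsv[200,[262,266,270,280,287,294,298,302,306,310]].tolist())
E
```

```text
top 287 200 1.2891783 [0.5073 0.1244 0.0187]
top 301 201 1.2974082 [0.504  0.0844 0.0096]
top 407 204 1.1613808 [ 0.4796 -0.2031  0.1398]
top 400 212 1.2220423 [ 0.4617 -0.1934  0.0782]
side 367 231 1.0437783 [ 0.4792 -0.2156  0.1436]
side 306 186 1.3538625 [0.5023 0.1187 0.0144]
[[11, 142, 95], [10, 137, 93], [21, 15, 169], [22, 17, 170], [21, 15, 166], [21, 15, 169], [21, 105, 194], [23, 119, 200], [14, 143, 105], [11, 145, 95]]
```

View pics/c1.png

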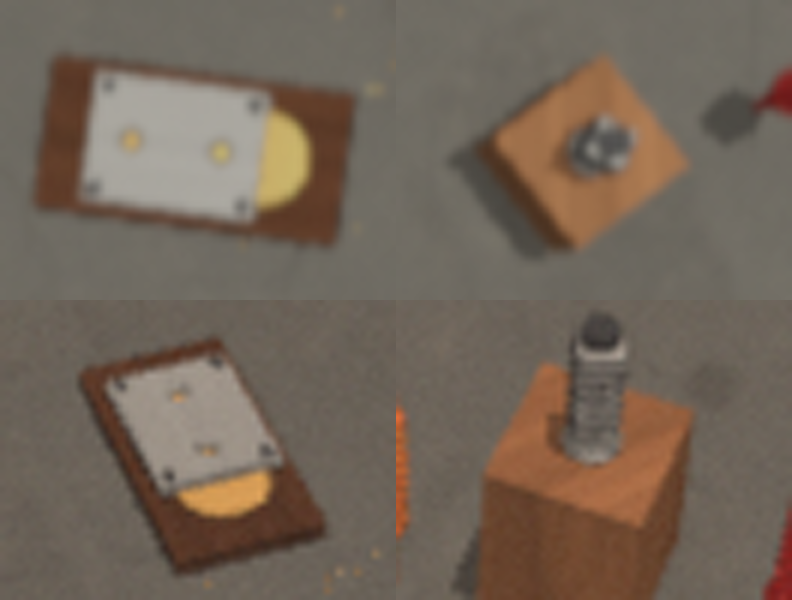

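The enlarged crop confirms both targets. The grey punch with the square handle stands in the block. The two guide holes are at crop (131,140) and (220,152), which are about (276,198) and (291,200) in the full image, and the right one is nearest the brass rounded end. Next I'll refine the positions.

```bash
cat > m.py <<'E'
from h import *
T=np.load('top.npz');S=np.load('side.npz')
def big(mask):
    n,l,s,c=cv2.connectedComponentsWithStats(mask.astype(np.uint8)); i=1+np.argmax(s[1:,4]); return l==i
def rect(n,mask,z,name):
    k=cv2.convexHull(np.argwhere(mask)[:,::-1].astype(np.int32))[:,0].astype(float)
    p=np.array([plane(n,u,v,z)[:2] for u,v in k]); r=cv2.minAreaRect((p*1000).astype(np.float32)); print(n,name,np.round(r[0],1),np.round(r[1],1),round(r[2],1))
for n,D,box,sb in(('top',T,(180,220,255,320),(185,225,388,428)),('side',S,(160,210,280,335),(225,285,340,390))):
    h=cv2.cvtColor(D['im'],cv2.COLOR_BGR2HSV).astype(int); 
    m=np.zeros(h.shape[:2],bool); m[box[0]:box[1],box[2]:box[3]]=1
    t=m&(h[...,1]<60)&(h[...,2]>135); t=big(t); rect(n,t,.021,'template')
    ys,xs=np.where(m); 
    yel=m&(h[...,1]>45)&(h[...,2]>120)
    k,l,s,c=cv2.connectedComponentsWithStats(yel.astype(np.uint8))
    for i in range(1,k): print('  yellow',s[i,4],c[i].round(2),(plane(n,*c[i],.015)*1000).round(1))
    m[:]=0; m[sb[0]:sb[1],sb[2]:sb[3]]=1
    w=m&(h[...,1]>90)&(h[...,0]<18)
    vs,us=np.where(m); P=np.array([deproj(n,u,v,D['d'][v,u]) for u,v in zip(us,vs)])
    topf=np.zeros_like(m); ok=(abs(P[:,2]-.08)<.008); topf[vs[ok],us[ok]]=1
    if n=='top': rect(n,big((topf&w)),.08,'block top')
    hd=(P[:,2]>.088)&(P[:,2]<.136)&(np.hypot(P[:,0]-.48,P[:,1]+.21)<.03)
    Q=P[hd]*1000; print('handle pts',len(Q),Q.mean(0).round(1))
    cp=(P[:,2]>.138)&(np.hypot(P[:,0]-.48,P[:,1]+.21)<.03); print('cap',P[cp].mean(0)*1000,cp.sum())
    if n=='side':
        for a in range(0,90,6):
            d=np.deg2rad(a); x=Q[:,0]*np.cos(d)+Q[:,1]*np.sin(d); y=-Q[:,0]*np.sin(d)+Q[:,1]*np.cos(d)
            print(a,np.percentile(x,[3,97]).round(1),np.percentile(y,[3,97]).round(1), round(x.std(),1),round(y.std(),1))
        np.savetxt('q.txt',Q.round(1),fmt='%.1f')
E
python3 m.py; python3 - <<'E'
import cv2,numpy as np
D=np.load('side.npz')
print(D['d'][228:256:2,358:378].round(3))
c=[]
for n,u,v,r in(('top',407,204,9),('side',367,242,17)):
    im=np.load(f'{n}.npz')['im'][v-r:v+r,u-r:u+r]; c.append(cv2.resize(im,(390,390),interpolation=cv2.INTER_CUBIC))
cv2.imwrite('pics/c2.png',np.hstack(c))
E
```

```text
top template [510.9 136.8] [83.7 62.7] 80.7
  yellow 2 [277.5 187. ] [546.4 151.9  15. ]
  yellow 3 [285. 188.] [542.9 130.   15. ]
  yellow 3 [292. 189.] [539.5 109.6  15. ]
  yellow 6 [316.  189.5] [536.2  39.4  15. ]
  yellow 3 [269. 191.] [535.3 177.1  15. ]
  yellow 126 [300.41 201.31] [502.8  85.7  15. ]
  yellow 10 [275.2 198. ] [514.3 159.2  15. ]
  yellow 1 [268. 198.] [514.8 180.3  15. ]
  yellow 10 [290.2 200. ] [507.4 115.5  15. ]
  yellow 1 [275. 209.] [482.1 160.4  15. ]
  yellow 2 [282.5 210. ] [478.7 138.5  15. ]
  yellow 1 [290. 211.] [475.2 116.7  15. ]
  yellow 2 [313.  212.5] [469.2  49.7  15. ]
top block top [ 485.  -209.8] [63.9 64.7] 35.7
handle pts 36 [ 482.9 -206.5  118.4]
cap [ 485.34738515 -209.74921254  144.27461959] 31
side template [507.9 135.4] [81.4 60.7] 81.7
  yellow 3 [304. 171.] [529.7 181.4  15. ]
  yellow 7 [312.14 174.  ] [544.  156.6  15. ]
  yellow 2 [295.5 173. ] [503.2 186.   15. ]
  yellow 3 [300. 172.] [517.  183.3  15. ]
  yellow 6 [302.  176.5] [512.3 161.7  15. ]
  yellow 6 [316.5 181.5] [538.2 120.2  15. ]
  yellow 5 [307.2 185.6] [505
[... 1834 characters left out ...]
  1.08  1.08  1.079 1.082 1.081 1.078 1.081 1.082 1.084 1.08
  1.079 1.084 1.084 1.081 1.081 1.082 1.079 1.082]
 [1.076 1.079 1.079 1.075 1.078 1.076 1.079 1.078 1.08  1.075 1.08  1.078
  1.075 1.075 1.079 1.077 1.075 1.077 1.079 1.077]]Traceback (most recent call last):
  File "m.py", line 18, in <module>
    vs,us=np.where(m); P=np.array([deproj(n,u,v,D['d'][v,u]) for u,v in zip(us,vs)])
                                   ~~~~~~^^^^^^^^^^^^^^^^^^^
  File "h.py", line 12, in deproj
    e,r=ray(n,u,v); return e+r*d
        ~~~^^^^^^^
  File "h.py", line 7, in ray
    c=cams.calibration(n); R=Ro.from_euler("xyz",c["rotation"]).as_matrix()
ValueError: time passes only in moves, steps and waits
```

View pics/c2.png

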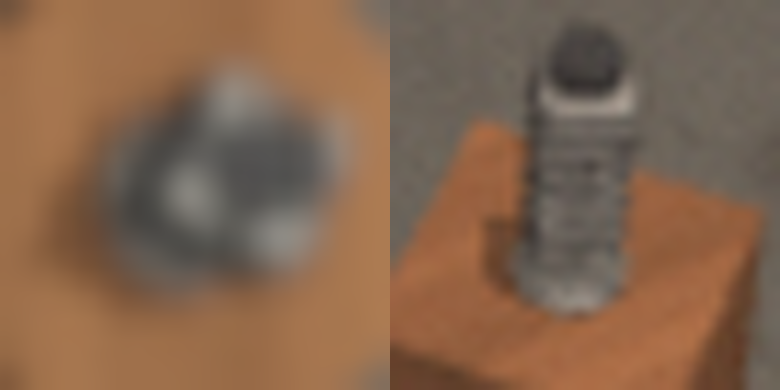

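The close-up shows the handle's square top with its corners around the dark cap. From that I get a handle yaw of about -31° (mod 90), and the side view agrees. The block and cap are at about (485, -210) mm, and the mark is at about (507, 115). I'll use a tool yaw of 149°.

>>> move_arm(
  linear=[
    [0, 0, 0],
    [0, 0, 0],
    [-31.8, -22.2, 2],
    [-31.8, -22.2, 2],
    [-31.8, -22.2, 2],
    [-31.8, -22.2, 2],
    [-31.8, -22.2, 2],
    [-31.8, -22.2, 2],
  ],
  roll=[6.2, 6.2, 0, 0, 0, 0, 0, 0],
  jaw=[100, 100, 80, 65, 65, 65, 65, 65],
)

```text
clock: 0.77
eef_pos: [0.2624, 0.2832, 0.2189]
ee_rot: [-3.141, 0.0, 2.601]
force: [0.6, -0.0, -0.9]
grip_width: 0.649
```

>>> move_arm(
  linear=[
    [-31.8, -22.2, 2],
    [-31.8, -22.2, 2],
    [-31.8, -22.2, 2],
    [-31.8, -22.2, 2],
    [-31.8, -22.2, 2],
    [-31.8, -22.2, 2],
    [-31.8, -22.2, 2],
    [-31.8, -22.2, 2],
  ],
  roll=[0, 0, 0, 0, 0, 0, 0, 0],
  jaw=[65, 65, 65, 65, 65, 65, 65, 65],
)

```text
clock: 1.43
eef_pos: [0.389, -0.0002, 0.2031]
ee_rot: [3.141, -0.0, 2.6]
force: [1.1, 0.9, 0.6]
grip_width: 0.647
```

>>> move_arm(
  linear=[
    [-31.8, -22.2, 2],
    [-31.8, -22.2, 2],
    [-31.8, -22.2, 2],
    [-31.8, -22.2, 2],
    [-31.8, -22.2, 2],
    [-31.8, -22.2, 2],
    [0, 0, 0],
    [0, 0, 0],
  ],
  roll=[0, 0, 0, 0, 0, 0, 0, 0],
  jaw=[65, 65, 65, 65, 65, 65, 65, 65],
)

```text
clock: 2.1
eef_pos: [0.484, -0.2122, 0.1902]
ee_rot: [-3.142, -0.002, 2.597]
force: [-0.6, 0.5, 0.1]
grip_width: 0.653
```

>>> move_arm(
  linear=[
    [0, 2, 20],
    [0, 0, 25],
    [0, 0, 25],
    [0, 0, 24],
    [0, 0, 0],
    [0, 0, 0],
  ],
  roll=[0, 0, 0, 0, 0, 0],
  jaw=[65, 65, 65, 65, 65, 65],
)

```text
clock: 2.6
eef_pos: [0.4829, -0.2071, 0.0965]
ee_rot: [-3.141, -0.004, 2.602]
force: [0.5, -0.5, 0.6]
grip_width: 0.648
```

```bash
python3 - <<'E'
import re
s=open('h.py').read()
s=s.replace("def grab","_c={}\ndef cal(n):\n    if n not in _c: _c[n]=cams.calibration(n)\n    return _c[n]\ndef grab").replace("c=cams.calibration(n)","c=cal(n)")
open('h.py','w').write(s)
from h import *
c=[]
for n in('top','side'):
    im,d=grab(n); u,v=proj(n,(.485,-.21,.12)); u=int(u);v=int(v); r=30
    c.append(cv2.resize(im[v-r:v+r,u-r:u+r],(390,390),interpolation=cv2.INTER_CUBIC))
cv2.imwrite('pics/c3.png',np.hstack(c)); print(readout.sense()['eef_pos'])
E
```

```text
[ 0.48548225 -0.20851802  0.09870193]
```

View pics/c3.png

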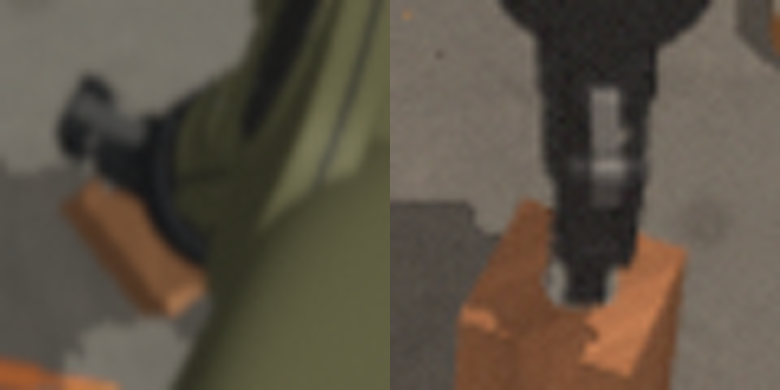

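The side crop shows the near finger squarely in front of the punch, with the flange showing evenly on both sides of it at (550–615, 285). I'll close the gripper.

>>> move_arm(
  linear=[
    [0, 0, 0],
    [0, 0, 0],
    [0, 0, 0],
    [0, 0, 0],
    [0, 0, 0],
    [0, 0, 0],
    [0, 0, 0],
    [0, 0, 0],
  ],
  roll=[0, 0, 0, 0, 0, 0, 0, 0],
  jaw=[0, 0, 0, 0, 0, 0, 0, 0],
  force=60,
)

```text
clock: 3.37
eef_pos: [0.4852, -0.2102, 0.0986]
ee_rot: [-3.14, 0.002, 2.6]
force: [-2.2, -1.4, 6.2]
grip_width: 0.2
```

>>> move_arm(
  linear=[
    [0, 0, -2],
    [0, 0, -6],
    [0, 0, -15],
    [0, 0, -20],
    [0, 0, -20],
    [0, 0, -20],
    [0, 0, -20],
    [0, 0, 0],
  ],
  roll=[0, 0, 0, 0, 0, 0, 0, 0],
  jaw=[0, 0, 0, 0, 0, 0, 0, 0],
)

```text
clock: 4.03
eef_pos: [0.4873, -0.2092, 0.2043]
ee_rot: [3.139, 0.006, 2.601]
force: [0.6, -0.3, -1.2]
grip_width: 0.202
```

>>> move_arm(
  linear=[
    [8, 15, 0],
    [14.8, 29, 0],
    [14.8, 29, 0],
    [14.8, 29, 0],
    [14.8, 29, 0],
    [14.8, 29, 0],
    [14.8, 29, 0],
    [14.8, 29, 0],
  ],
  roll=[0, 0, 0, 0, 0, 0, 0, 0],
  jaw=[0, 0, 0, 0, 0, 0, 0, 0],
)

```text
clock: 4.7
eef_pos: [0.5006, 0.0375, 0.1992]
ee_rot: [3.141, -0.002, 2.601]
force: [0.8, -0.7, -2.3]
grip_width: 0.206
```

>>> move_arm(
  linear=[
    [14.8, 29, 0],
    [14.8, 29, 0],
    [7.4, 13.8, 0],
    [0, 0, 20],
    [0, 0, 20],
    [0, 0, 0],
    [0, 0, 0],
    [0, 0, 0],
  ],
  roll=[0, 0, 0, 0, 0, 0, 0, 0],
  jaw=[0, 0, 0, 0, 0, 0, 0, 0],
)

```text
clock: 5.37
eef_pos: [0.5067, 0.1161, 0.1605]
ee_rot: [3.142, -0.001, 2.6]
force: [0.2, 0.1, -2.9]
grip_width: 0.201
```

```bash
python3 - <<'E'
from h import *
c=[];s=readout.sense(); print(s['eef_pos'],s['ee_rot'],s['force'])
for n in('top','side'):
    im,d=grab(n); u,v=proj(n,(.507,.115,.06)); u=int(u);v=int(v); r=30; print(n,u-r,v-r)
    c.append(cv2.resize(im[v-r:v+r,u-r:u+r],(390,390),interpolation=cv2.INTER_CUBIC))
cv2.imwrite('pics/c4.png',np.hstack(c))
print('mark proj',proj('side',(.5074,.1152,.015)))
E
```

```text
[0.50673229 0.11605128 0.16046524] [ 3.14151371e+00 -7.23003876e-04  2.60018624e+00] [ 0.20730992  0.05130045 -2.8831722 ]
top 258 168
side 277 144
mark proj (np.float64(308.11843655393665), np.float64(185.95530042574276))
```

View pics/c4.png

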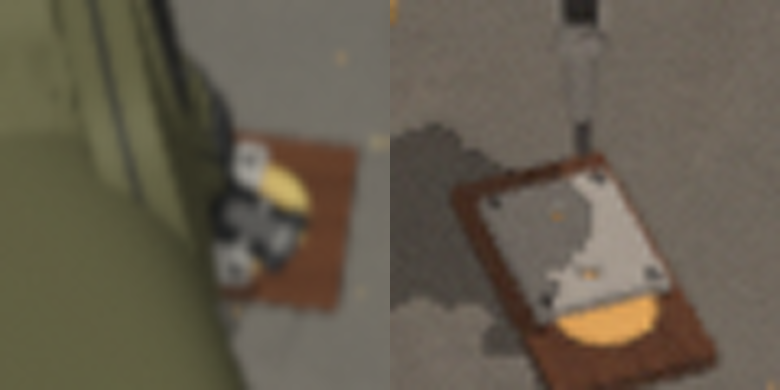

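The side crop shows the punch hanging upright. Its tip is at about (306.5,168) full image, and the barrel-to-nose step is at v≈162. The target hole is at (307.8,185.8), nearest the brass. In the top view the arm hides the hole. I'll measure where the axis sits relative to the hole in the side view.

```bash
python3 - <<'E'
from h import *
S=np.load('side.npz')['im']; S0=np.load('side.npz')
g=cv2.cvtColor(S,cv2.COLOR_BGR2GRAY)
print(g[146:174,298:318])
for z in(.139,.10,.09,.085,.08,.075,.07,.065,.06,.021): print(z,np.round(proj('side',(.5067,.116,z)),2))
for dx,dy in((3,0),(0,3)):print(np.array(proj('side',(.507+dx/1e3,.115+dy/1e3,.085)))-proj('side',(.507,.115,.085)))
E
```

```text
[[100  99 101 103 110  80  46  35  37  32  49 106 110 105 100 103 101 102
  103 105]
 [101 103 102 101 104  89  65  57  55  58  59 105 109 103 104 102 103 102
   99 101]
 [104 103 103 103  96  96  96  94  94  87  80 100 106 102 102 103 103 103
  104  99]
 [102 103 100 102  94 101 106 105  93  89  92  84  94 102 102 101 101 101
  101 100]
 [102 103 102 100  97 102 106 103 103 108 107  96  93 100 101 101 100 102
  103 102]
 [104 100 102  95  98 107 108 111 110 108 110 101  96 100 105  99 100 102
  102 101]
 [105 103 105 102 102 103 104 108 107 104 103  98 100 102 105 104 103 103
  103 102]
 [105 104 103 103 103  99  99 104 107  99  92  99  99  99 100 101 102 101
  101 101]
 [103 102 103 102 103  96  96 100 103 101  93 100 100 100 102 100 102 101
  104 104]
 [101 102 104 105 104  96  96 104 101 100  95 100 103 104 103 103 103 103
  105 102]
 [103 104 103 102 102  98  94 100 104 100  94 102 104 102 100 101 100 101
  102 102]
 [104 102 101 100 102  95  94  98 104 100  96  99 100 103 101 102 101 101
  104 104]
 [103 103 101 101  98  97  93 102 102  98  96 100  99 103 103 104 105 104
  104 
[... 846 characters left out ...]
105 104]
 [ 92  78  74  60  50  62  68  64  63  75  73  78  83  98 104 107 106 105
  105 105]
 [ 43  46  46  47  48  62  77  87 100 106  84  97  98  97  99 103 101 102
  104 104]
 [ 44  51  59  61  66  86 104 133 156 127  95  83 117 104  96 101 102 101
  102 103]
 [ 67  82  82  93 105 104 103 137 154 157 146 126 147 136  90  94 104 101
  103 104]
 [104 102 102 103 102 102 103 108 136 152 155 156 157 154 110  93 102 104
  102 102]]
0.139 [306.71 151.69]
0.1 [307.06 162.92]
0.09 [307.14 165.72]
0.085 [307.19 167.11]
0.08 [307.23 168.5 ]
0.075 [307.27 169.88]
0.07 [307.32 171.25]
0.065 [307.36 172.61]
0.06 [307.4  173.97]
0.021 [307.73 184.32]
[ 0.93684372 -0.34002951]
[-0.51454226 -0.58055924]
```

>>> move_arm(
  linear=[
    [-0.4, 0, 10],
    [0, 0, 14],
    [0, 0, 10],
    [0, 0, 6],
    [0, 0, 0],
    [0, 0, 0],
    [0, 0, 0],
  ],
  roll=[0, 0, 0, 0, 0, 0, 0],
  jaw=[0, 0, 0, 0, 0, 0, 0],
)

```text
clock: 6.05
eef_pos: [0.5076, 0.1159, 0.1207]
ee_rot: [3.141, 0.001, 2.6]
force: [-0.6, -0.1, -1.8]
grip_width: 0.206
```

```bash
python3 - <<'E'
from h import *
s=readout.sense(); print(s['eef_pos'],s['force'])
c=[]
for n in('top','side'):
    im,d=grab(n); u,v=proj(n,(.507,.115,.03)); u=int(u);v=int(v); r=20; print(n,u-r,v-r)
    c.append(cv2.resize(im[v-r:v+r,u-r:u+r],(390,390),interpolation=cv2.INTER_CUBIC))
cv2.imwrite('pics/c5.png',np.hstack(c))
g=cv2.cvtColor(im,cv2.COLOR_BGR2GRAY); print(g[168:192,299:317])
for z in(.067,.06,.05,.045,.04,.035,.03,.021): print(z,np.round(proj('side',(.507,.1155,z)),2))
E
```

```text
[0.50763448 0.11585728 0.12070981] [-0.61862131 -0.08364243 -1.79606796]
top 269 179
side 287 162
[[ 98  97  95  93  81  82  98 104 104  99  79  91 103 103 104 105 103 104]
 [ 82  72  64  51  47  67  96 101 104  96  85  82  99 105 106 103 104 107]
 [ 49  47  51  48  54  70  97 103 105  94 101  98  98 102 103 104 105 105]
 [ 49  54  58  67  82  86  99 104 102 104  89 116 102  98 102 106 102 104]
 [ 79  82  93 101 105  98  99 105 103 117 120 148 136  93  97 103 100 105]
 [106 105 100 103 102 106  99  98  95 123 150 158 155 112  94 100 104 104]
 [105 102 103 105 107 106  89  69  56 127 154 157 155 133  93  99 105 103]
 [105 103 104 116 113 106  89  64  50  91 135 154 154 157 108  94 104 106]
 [106 101 106 107 103 100  93  65  48  94 101 142 156 153 134 103  99 100]
 [105 104 104 109 103 101 103  72  54  96 106 135 153 155 157 132  93  97]
 [102 107 102 103  98 101 104  77  69  96 105 102 143 156 157 143 109  94]
 [103 103 105 104 102 102 103  96  90 101 103 116 146 155 154 156 136  92]
 [100 102 105 105 106 100 102 102 102 104 118 146 155 155 156 153 157 110]
 [104 103 105 105 105 103 1
[... 270 characters left out ...]
8]
 [102 105 103 101 101 103 109 111 127 122 137 153 155 155 156 155 155 118]
 [103 101 105 105 105 115 139 133 148 135 141 154 159 156 157 156 156 114]
 [102 104 107 101 104 136 153 157 153 152 153 153 155 156 154 152 151 132]
 [101  99  98  99 103 101 144 158 154 155 153 151 149 148 143 132 126 125]
 [ 99  78  77  98 103 102 144 155 150 146 141 131 127 114 113 121 131 137]
 [ 94  70  60  95 103 104 132 136 132 118 115 119 127 128 141 156 164 168]
 [ 92  96  86  99 104 104 112 117 128 128 141 146 164 173 170 171 171 172]]
0.067 [307.52 172.13]
0.06 [307.58 174.03]
0.05 [307.66 176.73]
0.045 [307.7  178.06]
0.04 [307.75 179.39]
0.035 [307.79 180.72]
0.03 [307.83 182.03]
0.021 [307.9  184.39]
```

View pics/c5.png

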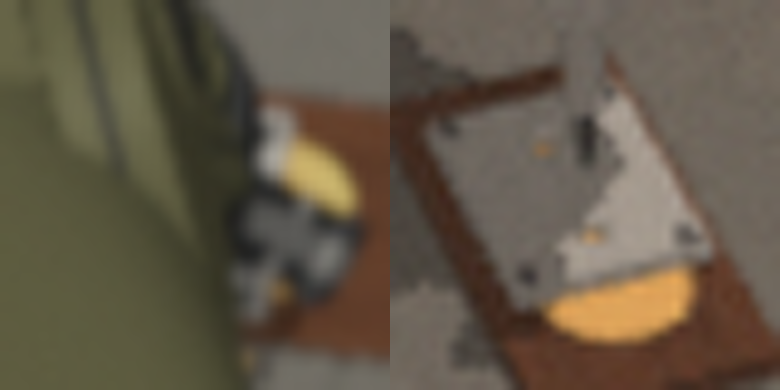

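In the side crop the dark nose tip is at about (306.5,179), so z≈0.041 and the nose reaches about 26 mm. The hole is at (307.2,185.7), so I'll shift about 1 mm to the image right. Then I'll lower to just above the template and feel my way down.

>>> move_arm(
  linear=[
    [-1, 0, 5],
    [0, 0, 6],
    [0, 0, 4],
    [0, 0, 2],
    [0, 0, 0],
    [0, 0, 0],
  ],
  roll=[0, 0, 0, 0, 0, 0],
  jaw=[0, 0, 0, 0, 0, 0],
)

```text
clock: 6.65
eef_pos: [0.5078, 0.1152, 0.103]
ee_rot: [-3.141, -0.001, 2.6]
force: [0.1, 0.3, -1.9]
grip_width: 0.204
```

```bash
python3 - <<'E'
from h import *
s=readout.sense(); print(s['eef_pos'],s['force'])
im,d=grab('side'); u,v=307,182; r=16
cv2.imwrite('pics/c6.png',cv2.resize(im[v-r:v+r,u-r:u+r],(560,560),interpolation=cv2.INTER_CUBIC))
g=cv2.cvtColor(im,cv2.COLOR_BGR2GRAY); print(g[178:190,301:313])
E
```

```text
[0.50781759 0.11524407 0.1030052 ] [ 0.06473618  0.27085572 -1.94231026]
[[104 103 101 102  99  97  92  94 102 104 132 151]
 [109 103 101 102 103  74  51  79  98 104 111 145]
 [103 104 105 104 101  70  51  78  95 102 143 153]
 [103 101 104 102 103  71  52  77 100 102 143 158]
 [105 103 104 104 102  76  57  81 101 114 147 154]
 [104 103 106 105 101  89  69  93 117 146 156 157]
 [103 100 104 105 102 106  92 108 139 151 156 155]
 [102 103 104 103 101 104 107 116 137 153 158 155]
 [103 103 104 103  99 115 122 124 139 152 156 155]
 [102 103 101 100 119 146 153 155 154 155 155 156]
 [ 99 101 103 104 135 156 154 152 154 152 149 147]
 [ 77  99 101 101 102 143 152 145 143 133 128 117]]
```

View pics/c6.png

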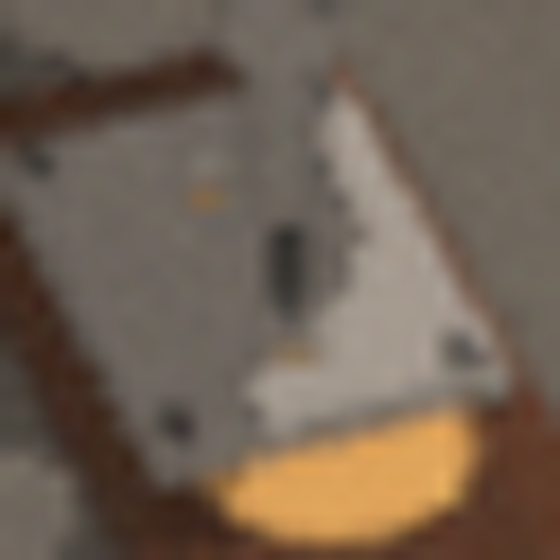

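The tip is now at about (307.0,184), directly above the hole's brass spot at (307.3,185.8), and horizontally aligned. I'll feel my way down in small steps.

>>> move_arm(
  linear=[
    [0, 0, 1],
    [0, 0, 1],
    [0, 0, 1],
    [0, 0, 0],
    [0, 0, 0],
  ],
  roll=[0, 0, 0, 0, 0],
  jaw=[0, 0, 0, 0, 0],
)

```text
clock: 7.12
eef_pos: [0.508, 0.1153, 0.1003]
ee_rot: [-3.141, -0.0, 2.6]
force: [-0.2, 0.3, -1.8]
grip_width: 0.203
```

>>> move_arm(
  linear=[
    [0, 0, 1],
    [0, 0, 1],
    [0, 0, 0],
    [0, 0, 0],
  ],
  roll=[0, 0, 0, 0],
  jaw=[0, 0, 0, 0],
)

```text
clock: 7.45
eef_pos: [0.508, 0.1152, 0.0982]
ee_rot: [-3.141, -0.0, 2.6]
force: [0.2, 0.8, -1.4]
grip_width: 0.203
```

>>> move_arm(
  linear=[
    [0, 0, 1],
    [0, 0, 0],
    [0, 0, 0],
  ],
  roll=[0, 0, 0],
  jaw=[0, 0, 0],
)

```text
clock: 7.7
eef_pos: [0.508, 0.1153, 0.0973]
ee_rot: [-3.142, -0.0, 2.6]
force: [0.7, 0.1, -2.0]
grip_width: 0.203
```

>>> move_arm(
  linear=[
    [0, 0, 1],
    [0, 0, 0],
    [0, 0, 0],
  ],
  roll=[0, 0, 0],
  jaw=[0, 0, 0],
)

```text
clock: 7.95
eef_pos: [0.508, 0.1152, 0.0962]
ee_rot: [-3.141, -0.0, 2.6]
force: [1.0, 0.2, -1.9]
grip_width: 0.202
```

>>> move_arm(
  linear=[
    [0, 0, 1],
    [0, 0, 0],
    [0, 0, 0],
  ],
  roll=[0, 0, 0],
  jaw=[0, 0, 0],
)

```text
clock: 8.2
eef_pos: [0.508, 0.1153, 0.0952]
ee_rot: [-3.141, -0.0, 2.6]
force: [-0.0, -0.0, -2.0]
grip_width: 0.205
```

>>> move_arm(
  linear=[
    [0, 0, 1],
    [0, 0, 0],
    [0, 0, 0],
  ],
  roll=[0, 0, 0],
  jaw=[0, 0, 0],
)

```text
clock: 8.45
eef_pos: [0.508, 0.1152, 0.0942]
ee_rot: [-3.141, -0.0, 2.6]
force: [-0.3, -0.6, -1.6]
grip_width: 0.204
```

>>> move_arm(
  linear=[
    [0, 0, 1],
    [0, 0, 0],
    [0, 0, 0],
  ],
  roll=[0, 0, 0],
  jaw=[0, 0, 0],
)

```text
clock: 8.7
eef_pos: [0.508, 0.1152, 0.0932]
ee_rot: [-3.141, 0.0, 2.6]
force: [0.8, -0.6, -1.7]
grip_width: 0.203
```

>>> move_arm(
  linear=[
    [0, 0, 1],
    [0, 0, 0],
    [0, 0, 0],
  ],
  roll=[0, 0, 0],
  jaw=[0, 0, 0],
)

```text
clock: 8.95
eef_pos: [0.5082, 0.1152, 0.0925]
ee_rot: [3.142, 0.0, 2.6]
force: [0.0, -0.7, 0.5]
grip_width: 0.201
```

>>> move_arm(
  linear=[
    [0, 0, 1],
    [0, 0, 0],
    [0, 0, 0],
  ],
  roll=[0, 0, 0],
  jaw=[0, 0, 0],
)

```text
clock: 9.2
eef_pos: [0.5082, 0.1153, 0.0914]
ee_rot: [3.141, 0.0, 2.6]
force: [0.1, -1.2, 0.3]
grip_width: 0.202
```

```bash
python3 - <<'E'
from h import *
s=readout.sense(); print(s['eef_pos'],s['force'])
im,d=grab('side'); u,v=307,182; r=16
cv2.imwrite('pics/c7.png',cv2.resize(im[v-r:v+r,u-r:u+r],(560,560),interpolation=cv2.INTER_CUBIC))
g=cv2.cvtColor(im,cv2.COLOR_BGR2GRAY); print(g[178:190,301:313])
E
```

```text
[0.50818019 0.11525817 0.09144221] [ 0.10974074 -1.2039797   0.27602502]
[[106 104 100 103 101 101 101 100  95 101 135 154]
 [106 103 105 103 101 102 103 101  96 104 101 142]
 [107 107 103  99  99 103 107 101 103 103 104 145]
 [105 106 101 106 100  95  97  95 104 103 115 147]
 [104 105 105 104 103  81  63  75  99 103 146 154]
 [103 102 105 106 102  77  55  68  97 117 146 155]
 [102 103 103 108 102  78  55  70 106 145 157 157]
 [104 100 102 106  97  82  58  71 129 152 157 157]
 [102 103 105 106  97  88  92 103 137 153 157 155]
 [105 105 103 104 117 122 147 156 153 156 155 157]
 [ 98 104 105 101 137 146 155 154 154 149 148 148]
 [ 77  98 105 103 104 107 141 149 141 133 130 119]]
```

View pics/c7.png

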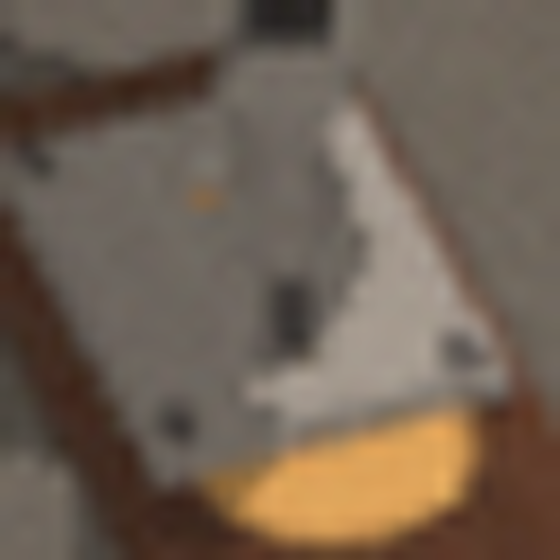

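The nose now ends abruptly at the hole mouth, at about (307,186), and covers the brass spot. The tip is inside the right hole and resting on the brass, at about 2 N. I'll press on in 1 mm steps.

>>> move_arm(
  linear=[
    [0, 0, 1],
    [0, 0, 0],
    [0, 0, 0],
  ],
  roll=[0, 0, 0],
  jaw=[0, 0, 0],
)

```text
clock: 9.5
eef_pos: [0.5082, 0.1153, 0.0904]
ee_rot: [3.141, 0.0, 2.6]
force: [-0.6, -1.2, 2.1]
grip_width: 0.204
```

>>> move_arm(
  linear=[
    [0, 0, 1],
    [0, 0, 0],
    [0, 0, 0],
  ],
  roll=[0, 0, 0],
  jaw=[0, 0, 0],
)

```text
clock: 9.75
eef_pos: [0.5082, 0.1153, 0.0894]
ee_rot: [3.141, 0.0, 2.6]
force: [-0.3, -0.9, 1.9]
grip_width: 0.205
```

>>> move_arm(
  linear=[
    [0, 0, 1],
    [0, 0, 0],
    [0, 0, 0],
  ],
  roll=[0, 0, 0],
  jaw=[0, 0, 0],
)

```text
clock: 10.0
eef_pos: [0.5082, 0.1153, 0.0884]
ee_rot: [3.141, 0.0, 2.6]
force: [0.4, -1.6, 3.0]
grip_width: 0.203
```

>>> move_arm(
  linear=[
    [0, 0, 1],
    [0, 0, 0],
    [0, 0, 0],
  ],
  roll=[0, 0, 0],
  jaw=[0, 0, 0],
)

```text
clock: 10.25
eef_pos: [0.5083, 0.1153, 0.0875]
ee_rot: [3.141, 0.0, 2.6]
force: [-0.7, -1.2, 4.8]
grip_width: 0.207
```

>>> move_arm(
  linear=[
    [0, 0, 0.6],
    [0, 0, 0],
    [0, 0, 0],
  ],
  roll=[0, 0, 0],
  jaw=[0, 0, 0],
)

```text
clock: 10.5
eef_pos: [0.5083, 0.1153, 0.087]
ee_rot: [3.141, 0.0, 2.6]
force: [-0.9, -1.2, 6.3]
grip_width: 0.202
```

>>> move_arm(
  linear=[
    [0, 0, 0.6],
    [0, 0, 0],
    [0, 0, 0],
  ],
  roll=[0, 0, 0],
  jaw=[0, 0, 0],
)

```text
clock: 10.75
eef_pos: [0.5084, 0.1153, 0.0866]
ee_rot: [3.141, 0.001, 2.6]
force: [-0.9, -1.2, 6.5]
grip_width: 0.199
```

>>> move_arm(
  linear=[
    [0, 0, 0.6],
    [0, 0, 0],
    [0, 0, 0],
  ],
  roll=[0, 0, 0],
  jaw=[0, 0, 0],
)

```text
clock: 11.0
eef_pos: [0.5083, 0.1153, 0.0859]
ee_rot: [3.141, 0.0, 2.6]
force: [-1.5, 0.2, 5.2]
grip_width: 0.202
```

>>> move_arm(
  linear=[
    [0, 0, 0.5],
    [0, 0, 0],
    [0, 0, 0],
  ],
  roll=[0, 0, 0],
  jaw=[0, 0, 0],
)

```text
clock: 11.25
eef_pos: [0.5081, 0.1153, 0.0849]
ee_rot: [3.142, 0.0, 2.6]
force: [0.5, -1.4, 2.0]
grip_width: 0.205
```

>>> move_arm(
  linear=[
    [0, 0, 0.4],
    [0, 0, 0],
    [0, 0, 0],
  ],
  roll=[0, 0, 0],
  jaw=[0, 0, 0],
)

```text
clock: 11.5
eef_pos: [0.5079, 0.1153, 0.0842]
ee_rot: [-3.141, -0.0, 2.6]
force: [0.4, -0.3, -0.8]
grip_width: 0.202
```

The force fell from 8.3 N to about 1–2 N, so the spring has snapped. I'll lift off and return to the block.

>>> move_arm(
  linear=[
    [0, 0, -4],
    [0, 0, -12],
    [0, 0, -25],
    [0, 0, -30],
    [0, 0, -30],
    [0, 0, -14.7],
    [0, 0, 0],
  ],
  roll=[0, 0, 0, 0, 0, 0, 0],
  jaw=[0, 0, 0, 0, 0, 0, 0],
)

```text
clock: 12.08
eef_pos: [0.5104, 0.1161, 0.204]
ee_rot: [3.136, 0.005, 2.601]
force: [0.3, -0.1, -2.4]
grip_width: 0.2
```

>>> move_arm(
  linear=[
    [-7.2, -14.8, 0],
    [-15, -30, 0],
    [-15, -30, 0],
    [-15, -30, 0],
    [-15, -30, 0],
    [-15, -30, 0],
    [-15, -30, 0],
    [-15, -30, 0],
  ],
  roll=[0, 0, 0, 0, 0, 0, 0, 0],
  jaw=[0, 0, 0, 0, 0, 0, 0, 0],
)

```text
clock: 12.75
eef_pos: [0.4869, -0.1362, 0.1985]
ee_rot: [-3.141, -0.003, 2.601]
force: [-0.2, -0.4, -2.5]
grip_width: 0.201
```

>>> move_arm(
  linear=[
    [-15, -30, 0],
    [-13, -25, 0],
    [-7, -10, 0],
    [0, 0, 10],
    [0, 0, 10],
    [0, 0, 0],
    [0, 0, 0],
  ],
  roll=[0, 0, 0, 0, 0, 0, 0],
  jaw=[0, 0, 0, 0, 0, 0, 0],
)

```text
clock: 13.33
eef_pos: [0.4836, -0.207, 0.1785]
ee_rot: [-3.142, -0.004, 2.602]
force: [-0.2, 0.3, -2.3]
grip_width: 0.201
```

```bash
python3 - <<'E'
from h import *
s=readout.sense(); print(s['eef_pos'],s['force'])
im,d=grab('side'); u,v=366,240; r=28
cv2.imwrite('pics/c8.png',cv2.resize(im[v-r:v+r,u-r:u+r],(560,560),interpolation=cv2.INTER_CUBIC))
for z in (.163,.127,.101,.08): print(z,np.round((np.array(proj('side',(.4852,-.2098,z)))-(u-r,v-r)+.5)*10))
E
```

```text
[ 0.48360094 -0.20696977  0.17851858] [-0.20383217  0.29232522 -2.33159552]
0.163 [308. 109.]
0.127 [298. 219.]
0.101 [291. 296.]
0.08 [285. 356.]
```

View pics/c8.png

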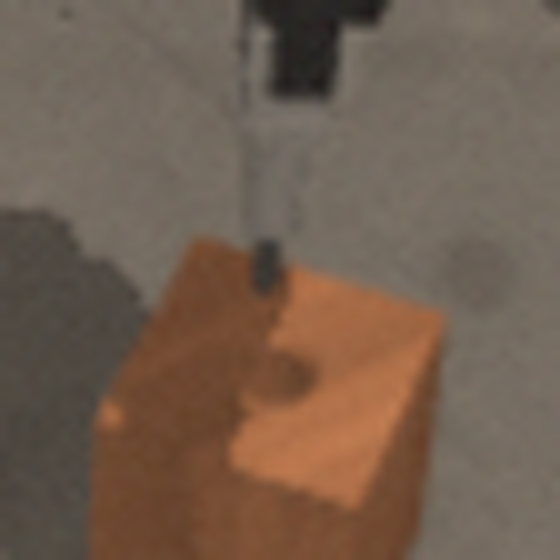

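The side crop shows the nose tip at crop (265,295), so the axis would meet the block top near crop (259,357). The block-top centre is at about crop (274,365). That means a shift of about (+1.6, -3.5) mm is needed, and the measured TCP agrees: it is (-1.6, +3.2) mm off the grasp pose. I'll correct it now.

>>> move_arm(
  linear=[
    [-3.1, -2, 0],
    [0, 0, 0],
    [0, 0, 0],
    [0, 0, 0],
  ],
  roll=[0, 0, 0, 0],
  jaw=[0, 0, 0, 0],
)

```text
clock: 13.72
eef_pos: [0.4869, -0.2121, 0.1807]
ee_rot: [3.141, 0.001, 2.601]
force: [-0.2, 0.3, -3.3]
grip_width: 0.2
```

```bash
python3 - <<'E'
from h import *
s=readout.sense(); print(s['eef_pos'],s['ee_rot'],s['force'])
im,d=grab('side'); u,v=366,240; r=28
cv2.imwrite('pics/c9.png',cv2.resize(im[v-r:v+r,u-r:u+r],(560,560),interpolation=cv2.INTER_CUBIC))
E
```

```text
[ 0.48692526 -0.21211131  0.1807227 ] [3.14142560e+00 8.02982253e-04 2.60077156e+00] [-0.17240218  0.31107902 -3.2560763 ]
```

View pics/c9.png

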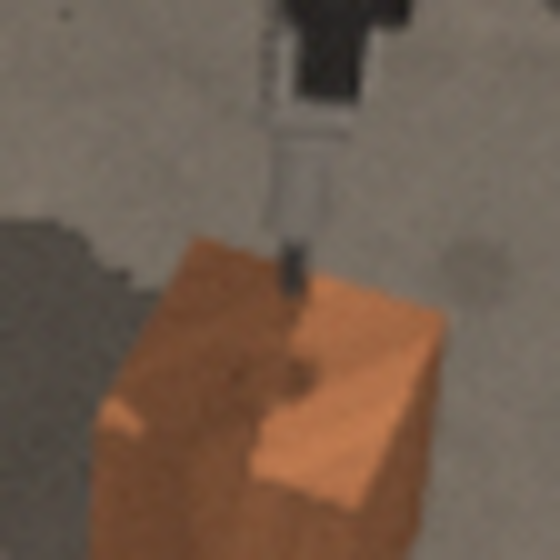

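The tip is now at crop (292,298). The earlier reading was taken before the arm had settled, so this correction overshot by about 1.2 px. Both the image and the command tally favour going nearly back to the grasp pose.

>>> move_arm(
  linear=[
    [2.8, 1.6, 0],
    [0, 0, 0],
    [0, 0, 0],
    [0, 0, 0],
    [0, 0, 0],
    [0, 0, 0],
  ],
  roll=[0, 0, 0, 0, 0, 0],
  jaw=[0, 0, 0, 0, 0, 0],
)

```text
clock: 14.27
eef_pos: [0.485, -0.2095, 0.1803]
ee_rot: [3.142, 0.0, 2.6]
force: [1.1, -0.3, -2.0]
grip_width: 0.205
```

>>> move_arm(
  linear=[
    [0, 0, 6],
    [0, 0, 6],
    [0, 0, 6],
    [0, 0, 6],
    [0, 0, 4],
    [0, 0, 0],
    [0, 0, 0],
  ],
  roll=[0, 0, 0, 0, 0, 0, 0],
  jaw=[0, 0, 0, 0, 0, 0, 0],
)

```text
clock: 14.85
eef_pos: [0.4847, -0.2093, 0.1518]
ee_rot: [-3.141, -0.001, 2.6]
force: [-0.1, -1.0, -1.5]
grip_width: 0.201
```

```bash
python3 - <<'E'
from h import *
s=readout.sense(); print(s['eef_pos'],s['ee_rot'],s['force'])
im,d=grab('side'); g=cv2.cvtColor(im,cv2.COLOR_BGR2GRAY); print(g[236:256,354:378])
E
```

```text
[ 0.48468226 -0.20929889  0.15184549] [-3.14148256e+00 -9.51617140e-04  2.60039625e+00] [-0.05889066 -1.0386708  -1.4617268 ]
[[110 109 104  91  87  87  98 101 100  94 102 105 109 105 100 107 112 115
  109 111 109 105 106 109]
 [109 110  95  89  85  81  78  80  84  93 103 106 108 105 102 106 111 110
  111 113 111 109 108 107]
 [111 104  86  81  78  81  82  81  77  97 101 109 108 105 104 106 111 111
  111 111 109 109 112 110]
 [108  93  83  79  80  83  82  80  79  92 106 107 107 104  89 111 117 115
  114 112 108 110 113 112]
 [100  87  80  82  84  83  81  82  80  94 104 110 109 102  89 110 126 125
  118 120 113 115 109 109]
 [ 92  82  79  81  81  80  78  80  81  96 107 109 108 101  92  95 116 122
  121 120 120 120 116 113]
 [ 80  82  83  79  80  80  80  82  82  97 104 108 103  99  87 110 120 117
  119 122 120 122 119 118]
 [ 81  81  80  77  80  85  80  87  85  93 101 105 103  90  83 113 122 120
  119 120 118 120 120 117]
 [ 79  78  80  81  83  82  88  83  87  78  77  83  85  82  91 114 123 119
  116 122 116 119 116 115]
 [ 81  85  84  85  86  88  86  82  85  76  56  49  72  83 109 121
[... 346 characters left out ...]
85  81  78  82  82  80  75  75  72  62  67  78  75  80  89 107 113
  118 123 125 126 129 129]
 [ 80  78  81  82  79  80  80  72  76  79  79  83  78  76  76  96 116 123
  126 128 127 129 128 126]
 [ 77  77  80  82  81  76  79  76  83  83  84  87  86  85  95 120 126 130
  128 126 127 123 128 129]
 [ 81  82  81  80  78  79  77  76 100  84  89  97 104 110 122 126 130 127
  129 127 129 129 132 134]
 [ 81  82  79  78  78  74  77  78  79  74  90 114 127 128 131 129 129 129
  128 131 133 134 135 132]
 [ 79  78  76  77  76  76  76  81  82  85 110 124 131 129 128 127 127 129
  132 133 134 135 135 112]
 [ 78  77  79  77  75  79  82  83  85  85  94 120 128 126 129 130 132 132
  135 136 135 134 129  98]]
```

The nose is within the hole mouth (column about 364.5, with the mouth centred near 365) and there's no contact. I'll continue down.

>>> move_arm(
  linear=[
    [0, 0, 5],
    [0, 0, 5],
    [0, 0, 5],
    [0, 0, 4],
    [0, 0, 3],
    [0, 0, 2],
    [0, 0, 0],
    [0, 0, 0],
  ],
  roll=[0, 0, 0, 0, 0, 0, 0, 0],
  jaw=[0, 0, 0, 0, 0, 0, 0, 0],
)

```text
clock: 15.57
eef_pos: [0.4846, -0.2097, 0.128]
ee_rot: [-3.141, -0.001, 2.6]
force: [-0.2, -2.5, -3.8]
grip_width: 0.208
```

>>> move_arm(
  linear=[
    [0, 0, 5],
    [0, 0, 5],
    [0, 0, 5],
    [0, 0, 5],
    [0, 0, 4],
    [0, 0, 3],
    [0, 0, 0],
    [0, 0, 0],
  ],
  roll=[0, 0, 0, 0, 0, 0, 0, 0],
  jaw=[0, 0, 0, 0, 0, 0, 0, 0],
)

```text
clock: 16.23
eef_pos: [0.4845, -0.2098, 0.1006]
ee_rot: [-3.14, -0.001, 2.6]
force: [-1.6, -4.9, -4.7]
grip_width: 0.204
```

>>> move_arm(
  linear=[
    [-0.5, -0.8, 1],
    [0, 0, 1],
    [0, 0, 0],
    [0, 0, 0],
  ],
  roll=[0, 0, 0, 0],
  jaw=[0, 0, 0, 0],
)

```text
clock: 16.57
eef_pos: [0.485, -0.2101, 0.0992]
ee_rot: [3.141, -0.0, 2.601]
force: [-0.3, -2.3, -2.8]
grip_width: 0.203
```

>>> move_arm(
  linear=[
    [0, 0, 0.7],
    [0, 0, 0],
    [0, 0, 0],
  ],
  roll=[0, 0, 0],
  jaw=[0, 0, 0],
)

```text
clock: 16.82
eef_pos: [0.4851, -0.2102, 0.0987]
ee_rot: [3.141, 0.0, 2.601]
force: [-2.4, -2.0, -0.8]
grip_width: 0.201
```

>>> move_arm(
  linear=[
    [0, 0, 0.5],
    [0, 0, 0],
    [0, 0, 0],
    [0, 0, 0],
    [0, 0, 0],
    [0, 0, 0],
    [0, 0, 0],
    [0, 0, 0],
  ],
  roll=[0, 0, 0, 0, 0, 0, 0, 0],
  jaw=[20, 20, 22, 30, 45, 60, 65, 65],
)

```text
clock: 17.48
eef_pos: [0.4852, -0.2102, 0.098]
ee_rot: [3.141, 0.0, 2.601]
force: [-0.3, -0.0, 0.0]
grip_width: 0.647
```

>>> move_arm(
  linear=[
    [0, 0, 0],
    [0, 0, -8],
    [0, 0, -20],
    [0, 0, -30],
    [0, 0, -30],
    [0, 0, -30],
    [0, 0, -15],
    [0, 0, 0],
  ],
  roll=[0, 0, 0, 0, 0, 0, 0, 0],
  jaw=[65, 65, 65, 65, 65, 65, 65, 65],
)

```text
clock: 18.15
eef_pos: [0.4875, -0.2114, 0.236]
ee_rot: [3.14, 0.009, 2.6]
force: [1.2, -0.1, 0.1]
grip_width: 0.644
```

>>> move_arm(
  linear=[
    [20, 15, 0],
    [30, 20, 0],
    [30, 20, 0],
    [30, 20, 0],
    [30, 20, 0],
    [0, 0, 0],
    [0, 0, 0],
    [0, 0, 0],
  ],
  roll=[0, 0, 0, 0, 0, 0, 0, 0],
  jaw=[65, 65, 65, 65, 65, 65, 65, 65],
)

```text
clock: 18.82
eef_pos: [0.4141, -0.0569, 0.2309]
ee_rot: [-3.141, 0.0, 2.601]
force: [0.4, -0.1, 0.5]
grip_width: 0.651
```

```bash
cp side.npz sideold.npz 2>/dev/null; python3 - <<'E'
from h import *
c=[];s0=cv2.imread('pics/side1.png')
im,d=grab('side'); cv2.imwrite('pics/side9.png',im)
for a in(s0,im): c.append(cv2.resize(a[150:340,290:450],(384,456),interpolation=cv2.INTER_CUBIC))
cv2.imwrite('pics/c10.png',np.hstack(c)); print(readout.sense()['force'])
E
```

```text
[ 0.97429707 -0.50464479 -0.04008722]
```

View pics/c10.png

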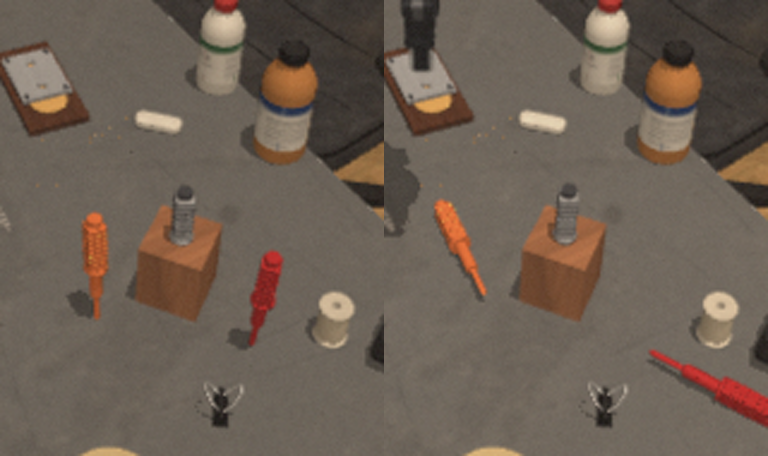

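The right panel (now) shows the punch back upright in the block, with its cap at the same pixel as in the left panel (start). The jig, eraser, spool and clip haven't moved. The orange and red look-alikes, which stood on their points at the start, now lie on the desk. I'll check the tweezers and wax numerically, then hand in.

```bash
python3 - <<'E'
from h import *
a=cv2.imread('pics/side1.png');b=cv2.imread('pics/side9.png')
for k,(y0,y1,x0,x1) in dict(tweezers=(212,250,268,298),wax=(135,152,257,282),punch=(225,256,355,380),eraser=(194,208,343,370),spool=(268,298,416,442),clip=(305,330,370,395)).items():
    sh,r=cv2.phaseCorrelate(*[cv2.cvtColor(i[y0:y1,x0:x1],cv2.COLOR_BGR2GRAY).astype(np.float64) for i in(a,b)])
    print(k,np.round(sh,2),round(float(np.abs(a[y0:y1,x0:x1].astype(int)-b[y0:y1,x0:x1]).mean()),1))
job.hand_in()
E
```

```text
tweezers [-0.3   0.57] 21.1
wax [ 0.32 -0.04] 5.3
punch [ 0.58 -0.48] 7.4
eraser [0.4  0.42] 5.8
spool [0.52 0.1 ] 5.7
clip [0.44 0.43] 4.9
the job is handed in; nothing more can be done
```

I punched the mark in the guide hole nearest the rounded end, put the punch back upright in its block, and handed the job in. However, the orange and red look-alikes ended up lying on the desk.

- **Punching:** The tip went down the correct hole and met the brass at about 2 N. The force rose to about 8 N, then fell to about 1–2 N, which is the snap. I stopped at an estimated 7.5–8 mm of travel, short of the 9 mm end stop.
- **Punch in block:** The last picture shows it upright in the same place as at the start, within about half a pixel. The gripper was clear, and the force was about zero after release.
- **Bystanders:** The eraser, spool, clip and wax block did not move measurably. The tweezers shifted by only 0.6 pixel or less, but that patch's brightness changed a lot, perhaps from the arm's shadow, so that check is weaker.
- **Look-alikes:** Both stood on their points at the start. The orange one seems to have been down already in the picture taken just before I gripped the punch, about 2.6 s in. The gripper's planned path kept well clear of both and I felt no contact, so they probably toppled by themselves, but I can't prove it. I left them where they lay.
- **Wrong correction:** On the way back I shifted the punch based on a reading taken before the arm had settled. I spotted this in the next picture and undid it before lowering the punch.
- **Picture count:** I viewed 12 pictures, two over the budget of 10.

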